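# Turn the leaf of a glaze sample book and latch it

## Task

With the fingers shut, use a fingertip to turn the half-raised leaf of glaze tiles over its spine and press it down gently until it lies flat on the empty half of the board, blue tiles up. Then push the red stud to swing the brass catch in over the leaf, square to the leaf's edge. Only push: do not pinch anything, and leave the things around the book where they are.

Things in the scene. Friction and masses are not known exactly. Their poses are not given: they have to be found in the camera images.
- book: Glaze sample book: fixed wooden board 190 (x) x 330 (y) x 18 thick with a grey pad on each half. Origin: centre of its underside on the table; z up; x runs along the spine, which crosses the middle of the board; the leaf starts over the +y half, the empty half is -y. On the -y margin stands the catch.
- spine (a point): Middle of the spine rod, on the hinge axis, 26 above the table; axes as the board's. Steel lugs at x = +-84, 18 wide, reach 36 above the table.
- leaf (a joint): Angle of the leaf about the spine, rad: 0 = flat on the +y half, pi/2 = upright, pi (its stop) = flat on the -y half. The hinge is stiff: the leaf stays at any angle where it is left and turns with about 1 to 3 N at its free edge. It starts raised by 0.45 to 0.85.
- leaf_mid (a point): Middle of the leaf, 69 from the hinge axis: dark wood core 150 along the spine x 122 x 6 thick, 8 to 130 from the axis, with square tiles 4 thick on both faces (14 thick in all over its middle 141 x 107): rust and amber on the face first up, blue and green on the other. Axes turn with it: x along the spine, y to the free edge, z out of the rust face. Turned flat, its top is 33 above the table.
- leaf_edge (a point): Middle of the leaf's free edge, 130 from the hinge axis; same axes as leaf_mid.
- catch (a joint): Angle of the brass swivel catch about its upright pivot, rad: 0 = arm along the board's +x, parallel to the margin and clear of the leaf; pi/2 (its stop) = arm points to the board's +y, 30 over the turned leaf. Starts open at -0.3 to 0.2, stays where it is left, turns with about 1 N at the stud.
- catch_pivot (a point): Pivot of the catch, at x 0, y -150 of the board, 36 above the table; axes as the board's. The arm is 14 wide, 6 thick, lies 36 to 42 above the table and reaches 50 from the pivot.
- stud (a point): Middle of the upright red stud on the catch's arm, 42 from the pivot: 10 across, from 42 to 70 above the table (this point is 56 above it).
- glaze_jar: Small squat green glaze jar, 48 across, 55 high, white cap, beside the book's far edge; bystander, loose. Origin: centre of its underside.
- tape: Grey roll of tape lying flat, 68 across, 22 high, beside the book's near edge; bystander, loose. Origin: centre of its underside.
- water_cup: White cup, 76 across, 85 high; bystander, loose. Origin: centre of its underside.
- bisque_bowl: Terracotta bowl, 120 across, 50 high; bystander, loose. Origin: centre of its underside.
- scraper: Wooden scraper lying flat, 190 long; bystander, loose. Origin: centre of its underside.
- phone: Black phone lying flat, 150 x 72 x 9; bystander, loose. Origin: centre of its underside.

How it is judged:
By the outcome, as a careful person would: the job done as asked, in the order asked, and still so for the second after the job is handed in, with the robot touching nothing.
It also fails if it takes over 54 s, if anything falls off the work surface, if the arm or the gripper's body presses on something with over 40 N, if the wrist force passes 120 N, or if a joint passes its speed limit or range.

## Robot

A 7-joint arm with a two-finger parallel gripper is mounted at the origin on the work surface. World frame = base frame: x ahead of the robot, y to its left, z up, the work surface at z = 0. Lengths are in m, angles in rad, forces in N, time in s.
With the tool pointing down it reaches from about 0.425 to 0.825 m from the base axis. Payload 3.6 kg.
Tool frame: the origin (TCP) lies at the very end of the fingers, on their centre line; the grasp point (between the pads) lies ctrl.grip_depth behind it (ctrl.grip_depth is the distance from the TCP to the grasp point, in m); z points along the fingers, y is the direction in which the jaws open and shut (so a half turn about z gives the same grasp; the last joint's range is limited). The gripper opens to 93 mm and grips with 3 to 60 N. Pads are 15 mm wide; open, the fingers measure 128 mm over their backs; the gripper's body (75 mm by 188 mm) begins 65 mm behind the grasp point.
Start: joints at [1.155, 0.615, -0.013, 1.423, 0.008, 1.103, -0.04], TCP at [0.247, -0.601, 0.219] pointing down, gripper open.
Joint ranges: [-3.12, 3.12], [-0.3, 2.06], [-1.34, 1.32], [0.26, 2.42], [-1.36, 4.5], [0.01, 1.98], [-2.84, 2.84]. Speed limits (rad/s): [2.79, 2.79, 3.14, 3.14, 3.14, 3.14, 3.14].

## Interface

Orientations are given as [roll, pitch, yaw] about the fixed x, y, z axes, in that order (R = Rz(yaw) Ry(pitch) Rx(roll)).
In Python, from rig import ctrl, get_image, camera_model, ticket, silhouettes, landmark_of gives the robot as it stands.
- The arm moves only by the shell command python3 -m inch 'ROWS'. ROWS is text: rows parted by semicolons, each of 7 numbers parted by spaces: the shift along the tool's x, y, z in units of 300 mm (1.0 is 300 mm), then the turn, a rotation vector about the tool's x, y, z in units of pi/2 rad (1.0 is pi/2 rad), then the opening, from 0 (shut) to 1 (fully open). In form: x y z ax ay az fingers; .... A call has 1 to 20 rows; each row is the pose to reach, as a shift and turn from the pose measured when the call began, along the tool's axes at that moment; what a row does not reach only later rows make up. A row lasts 1/8 s, in which the tool goes at most 62.5 mm and 10.7 degrees, less where a joint would pass 70% of its speed; a pose out of reach is approached as far as the arm can. A call with a number of a shift or a turn outside -1 to 1 is refused whole. A call with a gripper value outside its range is refused whole. The fingers move at their own pace and stop on an object; the grip force is fixed at half the most. Time passes only in rows, so rows that repeat a pose let the fingers close. It gives the time, the measured TCP pose, the force and the opening at its end, in the units of the state.
- ctrl.read_state(): the state, without advancing time (a new reading comes with each control period).
- get_image(name): name is "scene" or "top" or "wrist"; returns (picture, depth): 384x512x3 uint8, blue, green, red; 384x512 float32, m along the optical axis (not along the pixel's ray), 0 where there is no reading.
- camera_model(name): a dict with "fx", "fy", "cx", "cy" (pixels), "R" (3x3) and "t" (3): a world point X has camera coordinates R X + t; the wrist camera has in their place "T_tool_cam" (4x4, takes a point from camera to tool coordinates, whose origin is the TCP and whose axes are the flange's). Camera axes: x right, y down, z forward; pixel columns grow to the right and rows downward; lengths in m; the calibration is good to about 2 mm. A picture is of the moment at which its call begins: read the wrist's pose just before it. camera_model takes no time and is no camera call.
- ticket.job_done(): hands the job in, once; it reports no verdict.
Trained networks look in the newest picture that a camera, given by its name, has taken for a name from the list of things; names that differ only in an ending like _2 or _b are one class to them, and where a whole thing is asked for, a point or a joint stands for the part that bears it (a point fixed in the world has none). Each returns a list of dicts, best first, with "score" (0 to 1); they miss things now and then, are a little off and sometimes report something else, mostly with a low value. They report only what shows in the picture. A call takes as long as a camera call.
- silhouettes(camera, thing): "pixels" (384x512 bool, what is visible of it) and "box" ([left, top, right, bottom] in pixels, round what is visible of it).
- landmark_of(camera, thing): "uv" ([column, row] in pixels: a listed point, or the origin of a listed thing).
The state is a dict: "clock": time; "joints": joint angles; "dq": joint speeds; "joint_torque": joint torques, N m; "tool_pos": TCP position; "ee_rot": TCP orientation; "contact_force": force on the tool from outside, world axes, zero at the start; "torque": the same for the moment, N m; "width": finger opening in m.
Only numpy, scipy, OpenCV 4.12 (cv2) and the standard library are available. Lean on these libraries where they do the work, as an engineer would, in place of code of your own. Each camera call takes 0.05 s, during which the arm holds its last target.

## Working session

There is one attempt and no reset: what is moved stays moved. The work goes in short steps, Python scripts to look and compute and a shell command to move; the robot and the scene stay as the last step left them, time stands still between calls to the robot, and variables do not carry over. Pictures are saved under pics/ and viewed, and the job is handed in when it is done.

```bash
ls; mkdir -p pics; cat > h.py <<'E'
import numpy as np, cv2
from scipy.spatial.transform import Rotation as Ro
from rig import ctrl, get_image, camera_model, ticket, silhouettes, landmark_of
def toworld(cam,uv,d):
    m=camera_model(cam); p=np.array([(uv[0]-m['cx'])/m['fx']*d,(uv[1]-m['cy'])/m['fy']*d,d])
    return np.array(m['R']).T@(p-np.array(m['t']))
def proj(cam,X):
    m=camera_model(cam); c=np.array(m['R'])@np.array(X)+np.array(m['t']); return [m['fx']*c[0]/c[2]+m['cx'],m['fy']*c[1]/c[2]+m['cy'],c[2]]
def rayz(cam,uv,z):
    a=toworld(cam,uv,0.0);b=toworld(cam,uv,1.0); s=(z-a[2])/(b[2]-a[2]); return a+s*(b-a)
E
python3 - <<'E'
from h import *
s=ctrl.read_state();print({k:np.round(v,3) for k,v in s.items()},ctrl.grip_depth)
for c in("scene","top"):
    im,d=get_image(c);cv2.imwrite(f'pics/{c}0.png',im);np.save(f'pics/{c}0d.npy',d)
    for t in("spine","leaf_mid","leaf_edge","catch_pivot","stud","book"):
        for r in landmark_of(c,t)[:2]:
            u,v=r['uv'];dd=d[int(v),int(u)] if 0<=v<384 and 0<=u<512 else 0
            print(c,t,np.round(r['uv'],1),round(r['score'],2),np.round(toworld(c,(u,v),dd),3))
print(s['clock'],ctrl.read_state()['clock'])
E
```

```text
pics
{'clock': np.float64(0.0), 'joints': array([ 1.155,  0.616, -0.013,  1.425,  0.008,  1.103, -0.04 ]), 'dq': array([ 0.   , -0.001, -0.001,  0.001,  0.   ,  0.002, -0.001]), 'joint_torque': array([-0.0000e+00, -4.5894e+01,  2.1000e-01, -1.6575e+01, -6.1000e-02,
        2.0000e-02,  0.0000e+00]), 'tool_pos': array([ 0.247, -0.601,  0.217]), 'ee_rot': array([-3.139,  0.   ,  0.39 ]), 'contact_force': array([ 0.095, -0.29 ,  0.285]), 'torque': array([ 0.019,  0.003, -0.023]), 'width': np.float64(0.093)} 0.0188
scene spine [272.  211.8] 0.77 [ 0.577 -0.011  0.017]
scene leaf_mid [286.3 195.2] 0.6 [0.572 0.041 0.066]
scene leaf_mid [223.4 196.8] 0.57 [ 0.423 -0.127 -0.004]
scene leaf_edge [301.5 183.8] 0.62 [0.572 0.094 0.096]
scene catch_pivot [232.4 223.6] 0.68 [ 0.626 -0.159  0.068]
scene catch_pivot [222.6 199.5] 0.64 [ 0.463 -0.141  0.022]
scene stud [288.5 196.8] 0.71 [0.586 0.043 0.07 ]
scene stud [231.4 224.3] 0.59 [ 0.628 -0.163  0.068]
scene book [272.1 219.6] 0.79 [ 0.614 -0.026  0.021]
top spine [245.2 172. ] 0.6 [ 0.589 -0.007  0.028]
top leaf_mid [228.1 177.6] 0.78 [0.566 0.042 0.069]
top leaf_edge [209.3 173.7] 0.95 [0.575 0.092 0.097]
top catch_pivot [295.4 165.7] 0.59 [ 0.593 -0.159  0.038]
top stud [295.5 154.9] 0.46 [ 0.624 -0.161  0.047]
top book [115.1 260.1] 0.74 [0.361 0.392 0.011]
top book [244.  176.5] 0.68 [ 0.574 -0.003  0.033]
0.0 0.7
```

```bash
python3 - <<'E'
import cv2
for c in("scene","top"):
    a=cv2.imread(f'pics/{c}0.png'); cv2.imwrite(f'pics/{c}0b.png',cv2.resize(a,(768,576)))
E
```

```text
(no output)
```

View pics/scene0b.png

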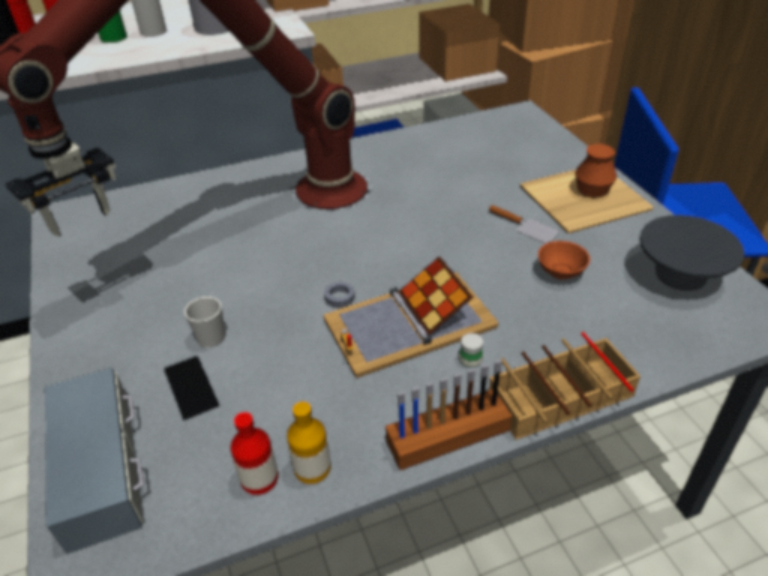

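View pics/top0b.png

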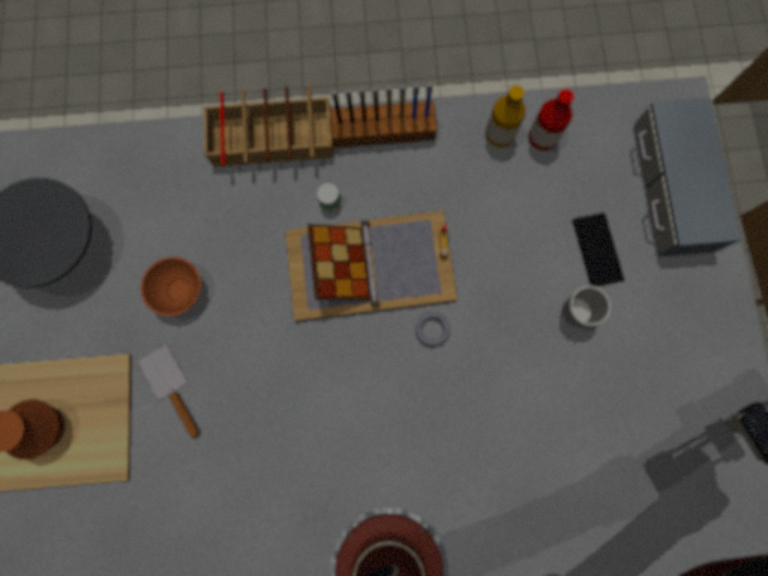

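The top view shows the book near the centre (full-size pixels about 286–456, 212–320). The leaf is raised on the left (world +y) and the catch is on the right margin at about (444,242) with the stud pointing up (world +x). The jar is at (329,195) and the tape at (433,329).

```bash
python3 - <<'E'
from h import *
im=cv2.imread('pics/top0.png'); d=np.load('pics/top0d.npy')
c=np.array([(286,230),(445,212),(456,300),(294,320)])/1.5
W=np.array([rayz("top",p,0.018) for p in c]);print(W.round(3), W.mean(0).round(4))
# world points from depth in region
v,u=np.mgrid[130:225,180:315]
P=np.array([toworld("top",(a,b),d[b,a]) for a,b in zip(u.ravel(),v.ravel())])
m=(P[:,2]>0.011)&(P[:,2]<0.024)
Q=P[m][:,:2].astype(np.float32)
# restrict: largest connected comp
mask=(P[:,2]>0.011).reshape(u.shape).astype(np.uint8)
n,l,st,_=cv2.connectedComponentsWithStats(mask)
k=1+np.argmax(st[1:,4]);sel=(l.ravel()==k)
r=cv2.minAreaRect(P[sel&(P[:,2]<.03)][:,:2].astype(np.float32));print(r)
# leaf points
L=P[sel&(P[:,2]>0.035)&(P[:,1]>-.05)]
cen=L.mean(0);U,S,V=np.linalg.svd(L-cen);n=V[2]*np.sign(V[2][2]);print("leaf",len(L),cen.round(3),n.round(3),S.round(3),"angle",np.arccos(n[2]))
print(np.arctan2(n[0],-n[1]), L[:,2].max())
C=P[sel&(P[:,2]>0.03)&(P[:,1]<-.1)];print("catch",C.round(3))
big=cv2.resize(im[120:230,180:320],None,fx=5.5,fy=5.5,interpolation=cv2.INTER_CUBIC);cv2.imwrite('pics/topz.png',big)
s=cv2.imread('pics/scene0.png');cv2.imwrite('pics/scz.png',cv2.resize(s[160:260,205:345],None,fx=5.5,fy=5.5,interpolation=cv2.INTER_CUBIC))
E
```

```text
[[ 0.665  0.156  0.018]
 [ 0.676 -0.173  0.018]
 [ 0.491 -0.176  0.018]
 [ 0.478  0.148  0.018]] [ 0.5774 -0.0111  0.018 ]Traceback (most recent call last):
  File "<stdin>", line 7, in <module>
  File "h.py", line 5, in toworld
    m=camera_model(cam); p=np.array([(uv[0]-m['cx'])/m['fx']*d,(uv[1]-m['cy'])/m['fy']*d,d])
ValueError: time passes only in moves, steps and waits
```

```bash
sed -i 's/^def toworld/import functools\n_cm=camera_model\n@functools.lru_cache(None)\ndef camera_model(c): return _cm(c)\ndef toworld/' h.py; cat > an.py <<'E'
from h import *
def cloud(d,cam="top",box=(130,225,180,315)):
    v,u=np.mgrid[box[0]:box[1],box[2]:box[3]]
    return np.array([toworld(cam,(a,b),d[b,a]) for a,b in zip(u.ravel(),v.ravel())]),u.shape
E
cat > t.py <<'E'
from an import *
im=cv2.imread('pics/top0.png'); d=np.load('pics/top0d.npy')
P,sh=cloud(d)
mask=(P[:,2]>0.011).reshape(sh).astype(np.uint8)
n,l,st,_=cv2.connectedComponentsWithStats(mask)
k=1+np.argmax(st[1:,4]);sel=(l.ravel()==k)
r=cv2.minAreaRect(P[sel&(P[:,2]<.03)][:,:2].astype(np.float32));print(r)
L=P[sel&(P[:,2]>0.035)&(P[:,1]>-.05)]
cen=L.mean(0);U,S,V=np.linalg.svd(L-cen);n=V[2]*np.sign(V[2][2]);print("leaf",len(L),cen.round(3),n.round(3),S.round(3),"angle",np.arccos(n[2]))
print(np.arctan2(n[0],-n[1]), L[:,2].max())
C=P[sel&(P[:,2]>0.03)&(P[:,1]<-.1)];print("catch",C.round(3))
big=cv2.resize(im[120:230,180:320],None,fx=5.5,fy=5.5,interpolation=cv2.INTER_CUBIC);cv2.imwrite('pics/topz.png',big)
s=cv2.imread('pics/scene0.png');cv2.imwrite('pics/scz.png',cv2.resize(s[160:260,205:345],None,fx=5.5,fy=5.5,interpolation=cv2.INTER_CUBIC))
E
python3 t.py
```

```text
((0.5808508396148682, -0.01015278697013855), (0.19078277051448822, 0.3302434980869293), 2.552340507507324)
leaf 1846 [0.572 0.048 0.088] [-0.185  0.983  0.002] [5.91  1.819 1.266] angle 1.5687850266670706
-2.95533655262716 1.1284224450933475
catch [[ 0.634 -0.159  0.066]
 [ 0.633 -0.162  0.068]
 [ 0.632 -0.164  0.072]
 [ 0.63  -0.159  0.068]
 [ 0.63  -0.162  0.067]
 [ 0.629 -0.164  0.071]
 [ 0.636 -0.156  0.04 ]
 [ 0.635 -0.158  0.042]
 [ 0.627 -0.158  0.068]
 [ 0.627 -0.161  0.067]
 [ 0.627 -0.165  0.066]
 [ 0.634 -0.156  0.036]
 [ 0.63  -0.157  0.049]
 [ 0.627 -0.159  0.06 ]
 [ 0.626 -0.162  0.062]
 [ 0.626 -0.165  0.06 ]
 [ 0.629 -0.158  0.042]
 [ 0.627 -0.16   0.047]
 [ 0.627 -0.163  0.048]
 [ 0.628 -0.167  0.044]
 [ 0.626 -0.157  0.043]
 [ 0.626 -0.16   0.042]
 [ 0.626 -0.164  0.041]
 [ 0.626 -0.167  0.04 ]
 [ 0.622 -0.157  0.043]
 [ 0.623 -0.16   0.04 ]
 [ 0.622 -0.163  0.043]
 [ 0.622 -0.166  0.042]
 [ 0.62  -0.16   0.04 ]
 [ 0.62  -0.163  0.04 ]
 [ 0.619 -0.166  0.04 ]
 [ 0.617 -0.157  0.039]
 [ 0.617 -0.16   0.041]
 [ 0.616 -0.163  0.041]
 [ 0.616 -0.166  0.042]
 [ 0.614 -0.
[... 632 characters left out ...]
41]
 [ 0.597 -0.167  0.041]
 [ 0.595 -0.154  0.043]
 [ 0.596 -0.158  0.039]
 [ 0.596 -0.161  0.038]
 [ 0.595 -0.164  0.04 ]
 [ 0.594 -0.166  0.041]
 [ 0.592 -0.154  0.04 ]
 [ 0.59  -0.157  0.047]
 [ 0.592 -0.16   0.04 ]
 [ 0.59  -0.163  0.046]
 [ 0.592 -0.166  0.038]
 [ 0.589 -0.154  0.04 ]
 [ 0.588 -0.157  0.043]
 [ 0.588 -0.16   0.043]
 [ 0.588 -0.163  0.041]
 [ 0.588 -0.166  0.041]
 [ 0.586 -0.154  0.041]
 [ 0.586 -0.157  0.04 ]
 [ 0.584 -0.159  0.045]
 [ 0.584 -0.162  0.045]
 [ 0.585 -0.166  0.04 ]
 [ 0.583 -0.153  0.041]
 [ 0.583 -0.156  0.039]
 [ 0.582 -0.159  0.041]
 [ 0.582 -0.162  0.042]
 [ 0.582 -0.165  0.041]
 [ 0.581 -0.157  0.034]
 [ 0.58  -0.159  0.037]
 [ 0.581 -0.163  0.032]]
```

```bash
cat > t2.py <<'E'
from an import *
import sys
C0=np.array([0.5809,-0.0102]);yw=0.0445
def tob(P):
    Q=P.copy();d=P[...,:2]-C0;c,s=np.cos(yw),np.sin(yw)
    Q[...,0]=c*d[...,0]+s*d[...,1];Q[...,1]=-s*d[...,0]+c*d[...,1];return Q
def tow(b):
    c,s=np.cos(yw),np.sin(yw);return np.array([C0[0]+c*b[0]-s*b[1],C0[1]+s*b[0]+c*b[1],b[2]])
def rows(b,yaw_b=np.pi/2,tilt=0):
    s=ctrl.read_state();R=Ro.from_euler('xyz',s['ee_rot'])
    d=R.inv().apply(tow(b)-s['tool_pos'])/0.3
    Rt=Ro.from_euler('xyz',[np.pi,0,yw+yaw_b])
    rv=(R.inv()*Rt).as_rotvec()/(np.pi/2)
    return np.round(np.r_[d,rv],3)
E
python3 - <<'E'
from t2 import *
d=np.load('pics/top0d.npy');P,sh=cloud(d);B=tob(P)
m=(B[:,2]>.03)&(B[:,2]<.17)&(abs(B[:,0])<.07)&(B[:,1]>.02)&(B[:,1]<.14)
L=B[m];f=np.polyfit(L[:,1],L[:,2],1);r=L[:,2]-np.polyval(f,L[:,1]);k=abs(r)<.01;f=np.polyfit(L[k,1],L[k,2],1)
print("leaf angle",np.arctan(f[0]),f,L[k].max(0),k.sum())
S=B[(B[:,2]>.055)&(B[:,2]<.09)&(B[:,1]<-.13)&(B[:,1]>-.19)];print("stud",S.mean(0))
for t in("glaze_jar","tape","water_cup","bisque_bowl","phone"):
    r=landmark_of("top",t)[0];print(t,r['score'],tob(rayz("top",r['uv'],0.0)).round(3),rayz("top",r['uv'],0.0).round(3))
s=ctrl.read_state();R=Ro.from_euler('xyz',s['ee_rot'])
print((R.inv().apply(np.array([.50,-.36,.30])-s['tool_pos'])/.3).round(3))
E
```

```text
leaf angle 0.5557597211653889 [0.62105817 0.03422745] [0.06992772 0.10945017 0.10325736] 1512
stud [ 0.04123493 -0.15351175  0.06613868]
glaze_jar 0.57 [0.149 0.055 0.   ] [0.727 0.052 0.   ]
tape 0.48 [-0.144 -0.106  0.   ] [ 0.442 -0.123  0.   ]
water_cup 0.87 [-0.148 -0.401  0.   ] [ 0.451 -0.418  0.   ]
bisque_bowl 0.71 [0.005 0.389 0.   ] [0.568 0.379 0.   ]
phone 0.72 [-0.029 -0.464  0.   ] [ 0.572 -0.475  0.   ]
[ 1.086 -0.423 -0.271]
```

View pics/topz.png

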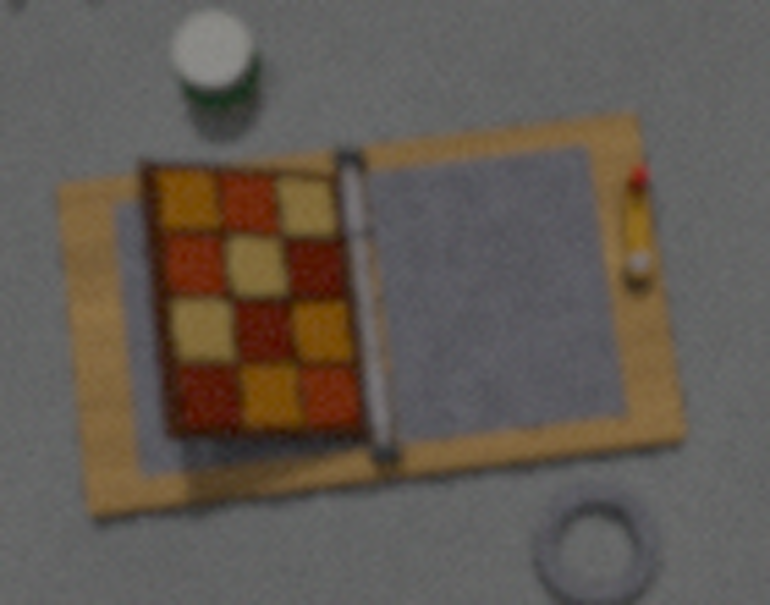

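View pics/scz.png

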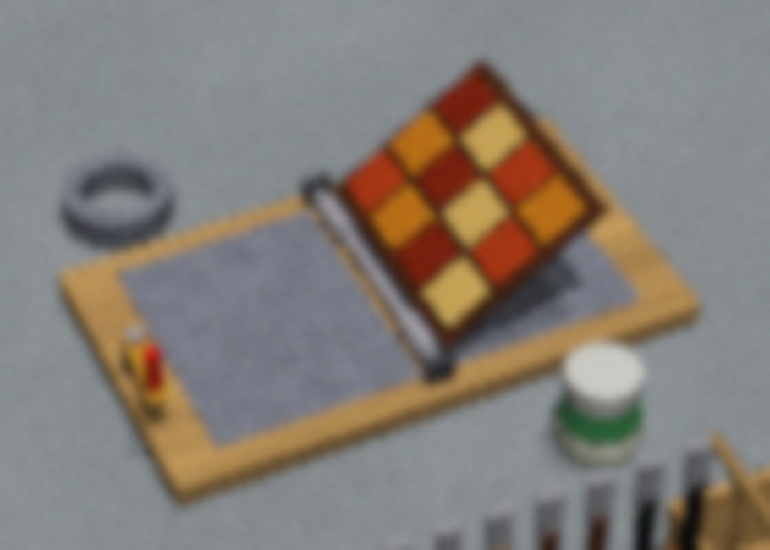

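The crops confirm the pose: board yaw is about 0.045 rad, the leaf is at about 0.56 rad and the catch is near -0.1. I'll shut the fingers and travel over high.

```bash
python3 -m inch '0.98 -0.42 -0.27 0 0 -0.4 0;0.98 -0.42 -0.27 0 0 -0.4 0;0.98 -0.42 -0.27 0 0 -0.4 0;0.98 -0.42 -0.27 0 0 -0.4 0;0.98 -0.42 -0.27 0 0 -0.4 0;0.98 -0.42 -0.27 0 0 -0.4 0;0.98 -0.42 -0.27 0 0 -0.4 0'
python3 -c "
from t2 import *
print(rows([0,-0.1,.29]),rows([0,.16,.29]))"
```

```text
clock: 1.82
tool_pos: [0.4717, -0.3723, 0.2999]
ee_rot: [3.141, 0.0, 1.021]
contact_force: [-0.6, -0.7, -0.5]
width: 0.0275
[ 0.943 -0.134  0.033  0.     0.    -0.379] [ 1.661 -0.62   0.032  0.     0.    -0.379]
```

```bash
python3 -m inch '0.94 -0.13 0.03 0 0 -0.38 0;0.94 -0.13 0.03 0 0 -0.38 0;0.94 -0.13 0.03 0 0 -0.38 0;0.94 -0.13 0.03 0 0 -0.38 0;0.94 -0.13 0.03 0 0 -0.38 0;0.94 -0.13 0.03 0 0 -0.38 0'
python3 -c "
from t2 import *
print(rows([0,.16,.26]))"
```

```text
clock: 2.58
tool_pos: [0.5858, -0.1107, 0.2898]
ee_rot: [-3.14, -0.0, 1.62]
contact_force: [-0.0, -0.5, 0.2]
width: 0.0005
[ 0.869  0.003  0.099 -0.001 -0.     0.003]
```

```bash
python3 -m inch '0.87 0 0.05 0 0 0 0;0.87 0 0.05 0 0 0 0;0.87 0 0.05 0 0 0 0;0.87 0 0.05 0 0 0 0;0.87 0 0.05 0 0 0 0;0.87 0 0.77 0 0 0 0;0.87 0 0.77 0 0 0 0;0.87 0 0.77 0 0 0 0;0.87 0 0.77 0 0 0 0;0.87 0 0.77 0 0 0 0'
python3 -c "
from t2 import *
s=ctrl.read_state();print(tob(s['tool_pos']),s['contact_force'])
im,d=get_image('scene');cv2.imwrite('pics/s1.png',cv2.resize(im[110:260,180:380],(800,600)))"
```

```text
clock: 3.82
tool_pos: [0.5719, 0.1445, 0.0562]
ee_rot: [-3.135, 0.005, 1.615]
contact_force: [1.1, -1.0, 1.1]
width: 0.0001
[-0.002099    0.1549035   0.05617902] [ 1.10738309 -1.01612375  1.07768615]
```

View pics/s1.png

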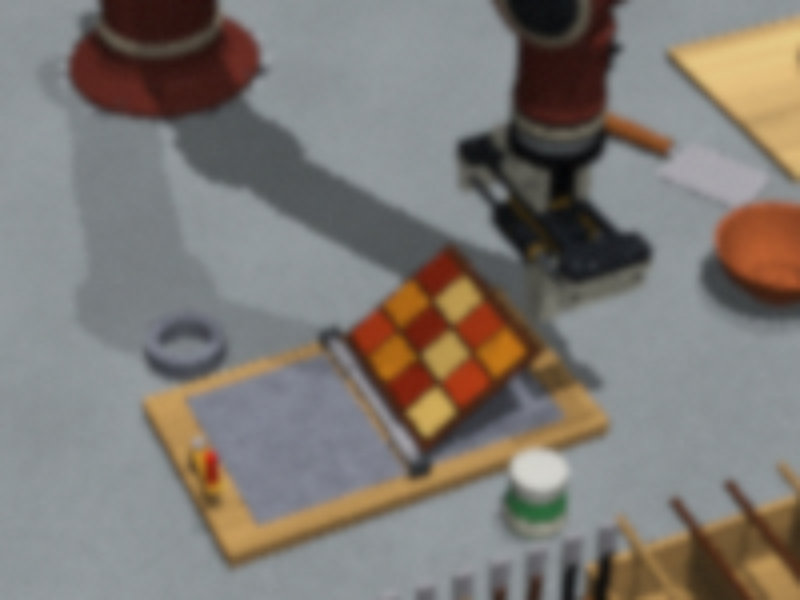

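The fingertip is behind and below the leaf's free edge (crop pixel about (540,310)), and nothing has been touched. Next I sweep it upright.

```bash
python3 -m inch '-0.07 0 -0.01 0 0 0 0;-0.12 0 -0.02 0 0 0 0;-0.17 0 -0.04 0 0 0 0;-0.22 0 -0.06 0 0 0 0;-0.27 0 -0.09 0 0 0 0;-0.32 0 -0.12 0 0 0 0;-0.37 0 -0.15 0 0 0 0;-0.42 0 -0.17 0 0 0 0;-0.46 0 -0.18 0 0 0 0;-0.46 0 -0.18 0 0 0 0'
python3 -c "
from t2 import *
s=ctrl.read_state();print(tob(s['tool_pos']),s['contact_force'])
im,d=get_image('scene');cv2.imwrite('pics/s2.png',cv2.resize(im[110:260,180:380],(800,600)))"
```

```text
clock: 5.12
tool_pos: [0.5792, 0.0058, 0.1123]
ee_rot: [-3.138, 0.005, 1.612]
contact_force: [0.2, 0.2, 0.4]
width: 0.0001
[-0.00097096  0.01602059  0.11225157] [0.18600698 0.18043208 0.39607015]
```

View pics/s2.png

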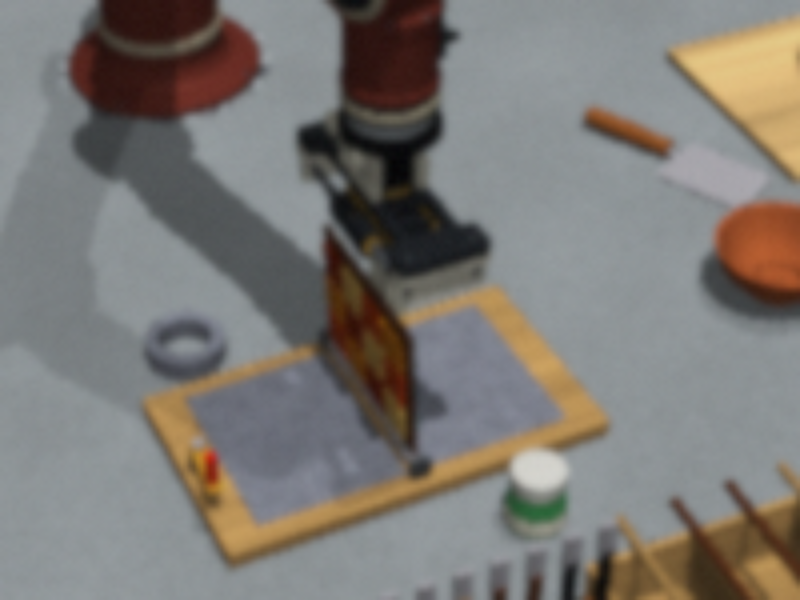

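The leaf is upright (crop (370,340)) with the finger on its +y side. Next come the arc rows for the way down.

```bash
python3 -c "
from t2 import *
b=tob(ctrl.read_state()['tool_pos'])
for a in range(100,181,8):
    t=np.radians(a);r=.085+.010*(a-90)/90
    y=r*np.cos(t)+.007*np.sin(t)+.0075;z=.026+r*np.sin(t)-.007*np.cos(t)
    print(a,y.round(4),z.round(4),((y-b[1])/.3).round(3),(-(z-b[2])/.3).round(3))
"
```

```text
100 -0.0006 0.112 -0.059 0.001
108 -0.0127 0.1109 -0.1 0.004
116 -0.0247 0.1081 -0.14 0.014
124 -0.0363 0.1035 -0.178 0.029
132 -0.0473 0.0973 -0.215 0.05
140 -0.0574 0.0896 -0.248 0.076
148 -0.0663 0.0804 -0.278 0.106
156 -0.074 0.07 -0.304 0.141
164 -0.0802 0.0584 -0.324 0.179
172 -0.0847 0.046 -0.34 0.221
180 -0.0875 0.033 -0.349 0.264
```

```bash
python3 -m inch '-0.06 0 0 0 0 0 0;-0.1 0 0 0 0 0 0;-0.14 0 0.01 0 0 0 0;-0.18 0 0.03 0 0 0 0;-0.215 0 0.05 0 0 0 0;-0.25 0 0.075 0 0 0 0;-0.28 0 0.105 0 0 0 0;-0.305 0 0.14 0 0 0 0;-0.325 0 0.18 0 0 0 0;-0.34 0 0.22 0 0 0 0;-0.345 0 0.24 0 0 0 0;-0.345 0 0.25 0 0 0 0;-0.345 0 0.25 0 0 0 0'
python3 -c "
from t2 import *
s=ctrl.read_state();print(tob(s['tool_pos']),s['contact_force'])
im,d=get_image('scene');cv2.imwrite('pics/s3.png',cv2.resize(im[110:260,180:380],(800,600)))"
```

```text
clock: 6.8
tool_pos: [0.5834, -0.0967, 0.0375]
ee_rot: [-3.138, 0.004, 1.614]
contact_force: [-0.7, 0.1, 0.7]
width: 0.0002
[-0.00137341 -0.08647719  0.03754087] [-0.70455724  0.13368843  0.74828502]
```

View pics/s3.png

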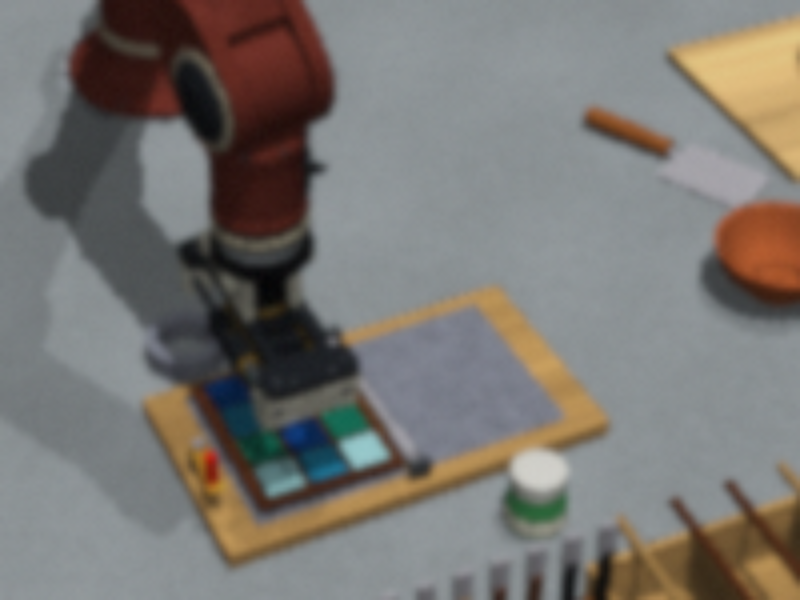

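The leaf is over with the blue tiles up and nearly flat. I'll press it down in small steps.

```bash
python3 -m inch '0 0 0.008 0 0 0 0;0 0 0.015 0 0 0 0;0 0 0.015 0 0 0 0'; python3 -m inch '0 0 0.005 0 0 0 0;0 0 0.005 0 0 0 0'
```

```text
clock: 7.22
tool_pos: [0.5839, -0.0966, 0.0334]
ee_rot: [-3.139, 0.004, 1.614]
contact_force: [-0.3, 0.4, 0.5]
width: 0.0002
clock: 7.48
tool_pos: [0.5839, -0.0966, 0.0333]
ee_rot: [-3.139, 0.005, 1.614]
contact_force: [-2.4, -0.1, 9.0]
width: 0.0005
```

9 N against the stop at the expected 33 mm height. I'll lift, check, and go behind the stud.

```bash
python3 -m inch '0 0 -0.15 0 0 0 0;0 0 -0.27 0 0 0 0;0 0.12 -0.27 0 0 0 0;-0.2 0.12 -0.27 0 0 0 0;-0.35 0.12 -0.27 0 0 0 0;-0.35 0.12 -0.27 0 0 0 0;-0.35 0.12 -0.27 0 0 0 0'
cat > leaf.py <<'E'
from t2 import *
import sys
s=ctrl.read_state();print(tob(s['tool_pos']),s['contact_force'])
im,d=get_image('top');tag=sys.argv[1]
P,sh=cloud(d);B=tob(P)
m=(B[:,2]>.022)&(B[:,2]<.06)&(abs(B[:,0])<.065)&(B[:,1]<-.02)&(B[:,1]>-.118)
L=B[m];f=np.polyfit(L[:,1],L[:,2],1);k=abs(L[:,2]-np.polyval(f,L[:,1]))<.006;f=np.polyfit(L[k,1],L[k,2],1)
print("leaf",np.pi+np.arctan(f[0]),"z at -.069",np.polyval(f,-.069),k.sum())
cv2.imwrite(f'pics/t{tag}.png',cv2.resize(im[120:230,180:320],(764,600),interpolation=cv2.INTER_CUBIC))
im,d=get_image('scene');cv2.imwrite(f'pics/s{tag}.png',cv2.resize(im[140:260,200:360],(800,600),interpolation=cv2.INTER_CUBIC))
E
python3 leaf.py 4
```

```text
clock: 8.35
tool_pos: [0.6243, -0.1983, 0.1143]
ee_rot: [-3.138, 0.003, 1.615]
contact_force: [0.3, -0.6, 0.3]
width: 0.0003
[ 0.03500418 -0.18988317  0.11433827] [ 0.30418838 -0.59959112  0.33792945]
leaf 3.1436004706663003 z at -.069 0.03149301799662932 1341
```

View pics/s4.png

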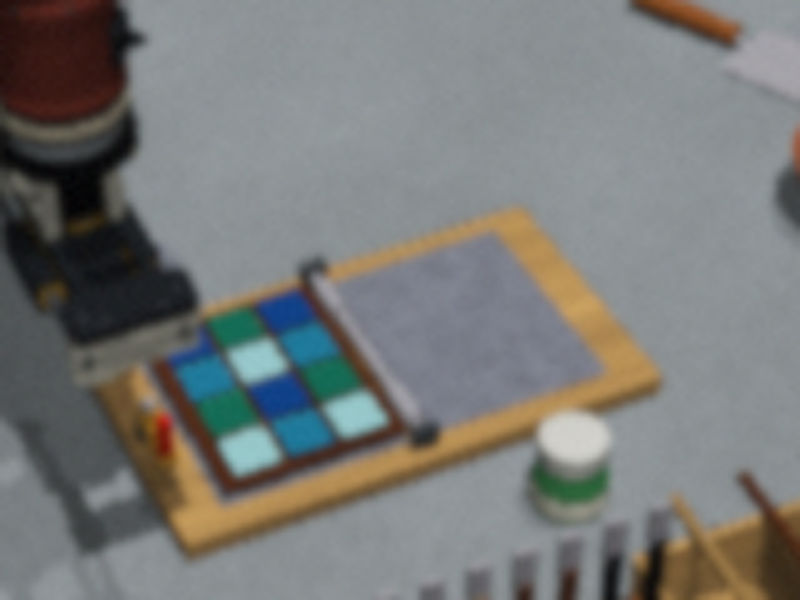

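View pics/t4.png

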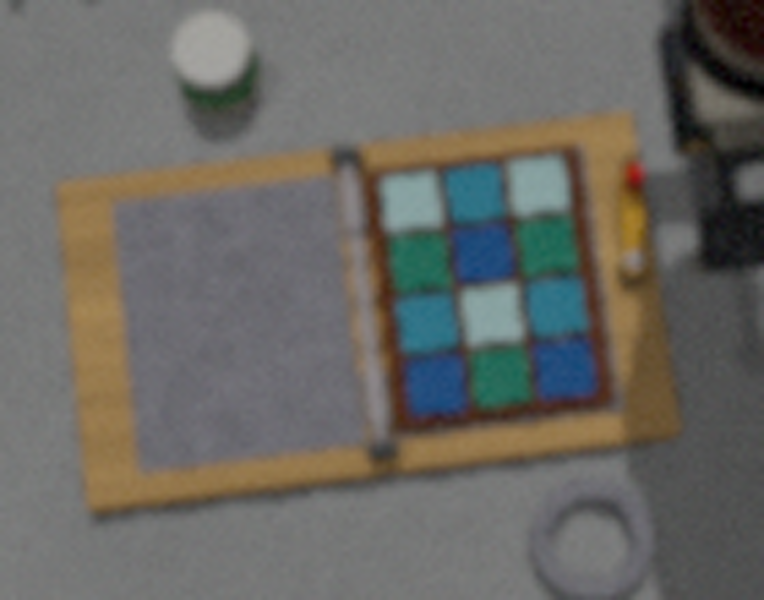

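The leaf reads 3.14 rad and flat, and the finger is behind the stud at (635,175). I'll lower it and push the stud toward +y.

```bash
python3 -m inch '0 0 0.1 0 0 0 0;0 0 0.207 0 0 0 0;0 0 0.207 0 0 0 0;0.05 0 0.207 0 0 0 0;0.08 0 0.207 0 0 0 0;0.11 -0.01 0.207 0 0 0 0;0.14 -0.01 0.207 0 0 0 0;0.165 -0.02 0.207 0 0 0 0;0.19 -0.03 0.207 0 0 0 0;0.21 -0.04 0.207 0 0 0 0;0.218 -0.045 0.207 0 0 0 0;0.218 -0.045 0.207 0 0 0 0'
python3 leaf.py 5
```

```text
clock: 9.95
tool_pos: [0.606, -0.1354, 0.0521]
ee_rot: [-3.135, 0.006, 1.615]
contact_force: [-3.0, -5.3, 0.8]
width: 0.0007
[ 0.01954964 -0.12615706  0.05209219] [-2.95187755 -5.28350203  0.76106536]
leaf 3.143146558621906 z at -.069 0.03140617084247655 1164
```

View pics/t5.png

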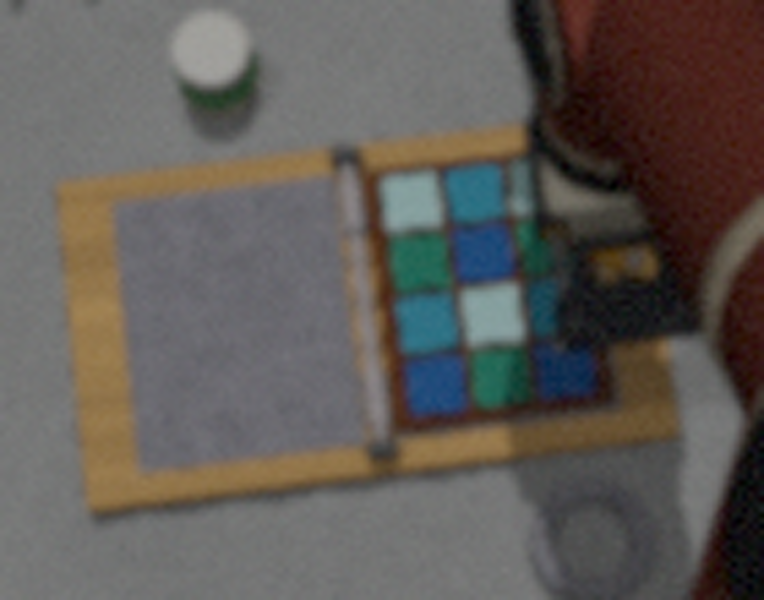

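View pics/s5.png

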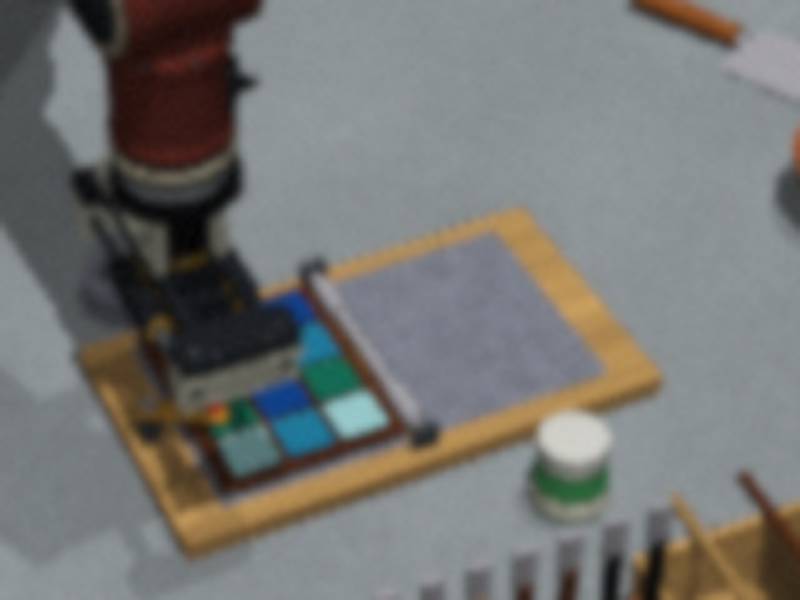

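The catch has swung well in (stud at (218,413), brass arm visible). I'll go round to the stud's +x side for the last part.

```bash
python3 -m inch '-0.055 0 0 0 0 0 0;-0.055 0.15 0 0 0 0 0;-0.055 0.15 0 0 0 0 0;0.055 0.15 0 0 0 0 0;0.055 0.15 0 0 0 0 0;0.055 0.1 0 0 0 0 0;0.055 0.07 0 0 0 0 0;0.055 0.05 0 0 0 0 0;0.055 0.035 0 0 0 0 0;0.055 0.02 0 0 0 0 0;0.055 0.01 0 0 0 0 0;0.055 0.01 0 0 0 0 0'
python3 leaf.py 6
```

```text
clock: 11.55
tool_pos: [0.608, -0.119, 0.0518]
ee_rot: [-3.134, 0.007, 1.615]
contact_force: [-0.3, 0.0, -0.1]
width: 0.0008
[ 0.02227604 -0.10990097  0.05180531] [-0.29305023  0.04072642 -0.11516317]
leaf 3.1436438069321535 z at -.069 0.03158972479041691 972
```

View pics/s6.png

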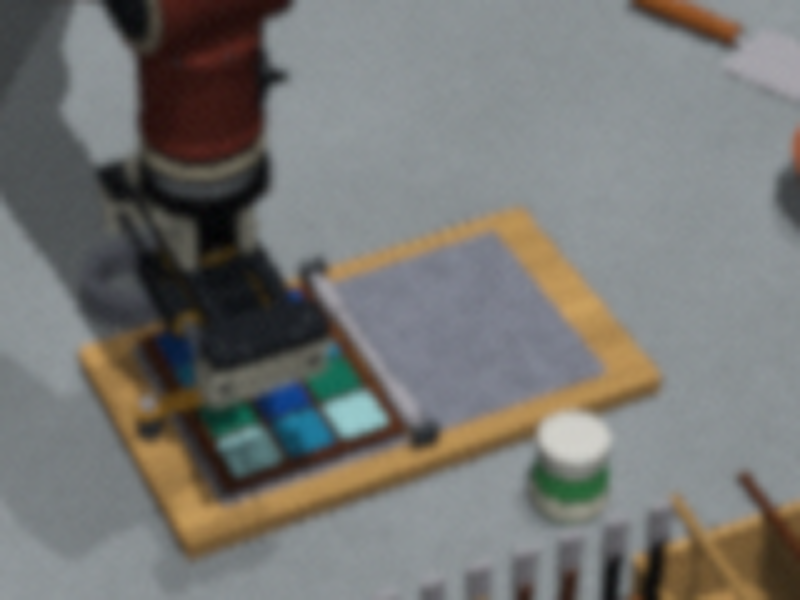

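```bash
python3 -m inch '0 -0.008 0 0 0 0 0;0 -0.008 0 0 0 0 0';python3 -m inch '0 -0.008 0 0 0 0 0;0 -0.008 0 0 0 0 0';python3 -m inch '0 -0.008 0 0 0 0 0;0 -0.008 0 0 0 0 0'
```

```text
clock: 11.9
tool_pos: [0.6056, -0.1192, 0.0517]
ee_rot: [-3.134, 0.007, 1.615]
contact_force: [-0.3, 0.2, -0.1]
width: 0.0004
clock: 12.15
tool_pos: [0.6052, -0.1192, 0.0521]
ee_rot: [-3.139, 0.007, 1.615]
contact_force: [4.8, 0.5, -2.5]
width: 0.0002
clock: 12.4
tool_pos: [0.6051, -0.1193, 0.0525]
ee_rot: [3.139, 0.007, 1.615]
contact_force: [6.2, 0.1, -3.5]
width: -0.0001
```

The force rises with no further motion, so the catch is at its stop. I'll back off, rise clear and check.

```bash
python3 -m inch '0 0.05 0 0 0 0 0;0 0.1 0 0 0 0 0;0 0.1 -0.15 0 0 0 0;0 0.1 -0.4 0 0 0 0;0 0.1 -0.7 0 0 0 0;-0.5 0.1 -0.7 0 0 0 0;-0.8 0.1 -0.7 0 0 0 0;-0.8 0.1 -0.7 0 0 0 0;-0.8 0.1 -0.7 0 0 0 0;-0.8 0.1 -0.7 0 0 0 0'
python3 leaf.py 7
python3 - <<'E'
from t2 import *
im,d=get_image('top');P,sh=cloud(d);B=tob(P)
S=B[(B[:,2]>.055)&(B[:,2]<.085)&(B[:,1]<-.09)&(B[:,1]>-.19)&(abs(B[:,0])<.06)];print("stud",S.mean(0),len(S))
p=np.array([0,-.15]);q=S.mean(0)[:2]-p;print("catch",np.arctan2(q[1],q[0]))
A=B[(B[:,2]>.036)&(B[:,2]<.05)&(B[:,1]<-.09)&(B[:,1]>-.165)&(abs(B[:,0])<.06)]
f=np.polyfit(A[:,1],A[:,0],1);print("arm dev from square",np.arctan(f[0]),f,len(A))
for t in("glaze_jar","tape","water_cup","bisque_bowl","phone"):
    r=landmark_of("top",t);print(t,[rayz("top",x['uv'],0.0).round(3) for x in r[:1]])
print(ctrl.read_state()['contact_force'])
E
```

```text
clock: 13.65
tool_pos: [0.6415, -0.3638, 0.2626]
ee_rot: [-3.139, 0.01, 1.605]
contact_force: [-0.4, 0.0, -0.8]
width: 0.0006
[ 0.04475988 -0.35596932  0.2626236 ] [-0.37459537  0.04858016 -0.77254389]
leaf 3.1409103507469838 z at -.069 0.031608389638038976 1302
stud [-0.00023124 -0.10734089  0.0665108 ] 15
catch 1.5762169246014484
arm dev from square 0.04990993700422493 [0.04995142 0.00735318] 92
glaze_jar [array([0.723, 0.051, 0.   ])]
tape [array([ 0.447, -0.122,  0.   ])]
water_cup [array([ 0.452, -0.415,  0.   ])]
bisque_bowl [array([ 0.578, -0.01 ,  0.   ])]
phone [array([ 0.569, -0.475,  0.   ])]
[ 0.56660748 -0.90852936  0.05692881]
```

View pics/t7.png

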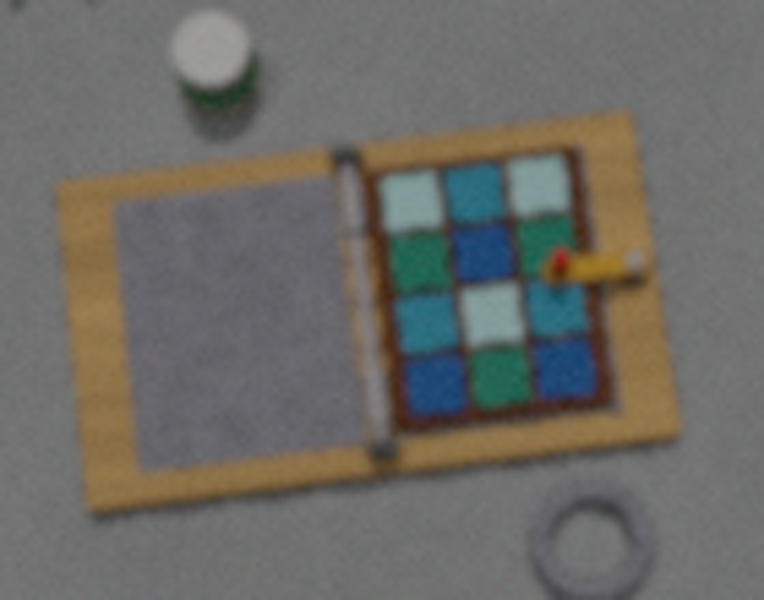

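View pics/s7.png

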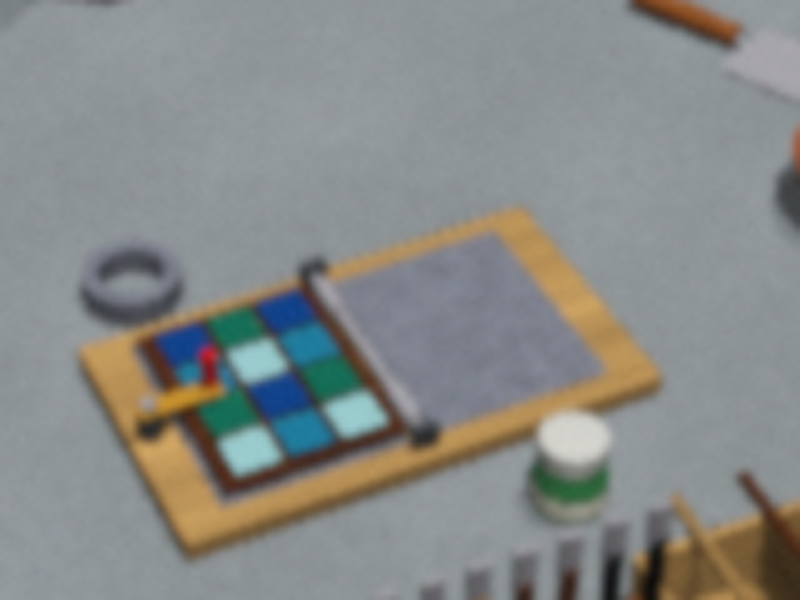

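The arm's line from (635,262) to (550,272) is square to the leaf edge, and the robot is clear. Handing in.

```bash
python3 -c "
from rig import ticket
print(ticket.job_done())"
```

```text
the job is handed in; nothing more can be done
None
```

The leaf now lies flat on the empty half of the board with the blue tiles up. The brass catch is swung in over it, square to the leaf's edge. I handed the job in at about 14 s of the 54 s allowed.

**How it went:** With the fingers shut, one sweep brought the leaf upright and an arc laid it over. I then pressed it down to its stop with about 9 N. After that I pushed the red stud toward the leaf, then sideways until the catch met its stop at about 6–7 N. I backed off clear before handing in.

**Last checks:**
- **Leaf:** it reads 3.141 rad. Its top measured 31.6 mm above the table against 33 nominal, which is within the calibration's 2 mm.
- **Catch:** it reads 1.576 rad from the stud's position. A rougher line fit to the arm's depth points was about 0.05 rad off square. I trusted the stud position, the felt stop and the picture, which all show it square.
- **Bystanders:** the jar, tape, cup and phone are where they were, within about 5 mm of network noise.
- **Bowl:** the final network reading placed it on the book, which is a false detection. I did not measure it again; the arm stayed well away from it.
- **Scraper:** I did not measure it, but it looks unmoved in the last scene pictures.

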